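# Fit a snap ring over an axle stub behind a leaning guard panel

## Task

Snap rings can fly off, so first take the white panel out of its slotted rack, stand its foot on the bench in front of the aluminium bracket (the side facing the axle) and leave it leaning back against the bracket as a guard. Then lift the snap-ring pliers out of their stand, squeeze them so that the ring on their tips is spread wide, and from above slide the spread ring over the axle stub, without forcing it, down to the groove. Finish while still holding: keep the pliers upright and squeezed with the spread ring hanging level within the groove, not resting on the bearing, and leave the screwdriver, the spare bearing and the round yellow shell alone.

Things in the scene. Friction and masses are not known exactly. Their poses are not given: they have to be found in the camera images.
- panel: Loose white plastic guard panel, 8 mm thick (its x), 150 mm wide (its y), 130 mm tall (its z), 130 to 240 g. Origin at the middle of its bottom edge. It starts standing in the rack's slot, perhaps a few degrees off upright; all but its lowest 36 mm is free, and its top edge can be pinched across the thickness from above.
- panel_mid (a point): Centre of the panel, 65 mm above its bottom edge, same axes.
- rack: Fixed plywood rack 110 x 50 mm, 41 mm high, with a slot 10 mm wide along its y; slot floor 6 mm above the bench. Origin on the bench under the slot's middle; x across the slot.
- bracket: Fixed aluminium angle bracket, 120 mm wide (its y). Its upright plate, 65 mm high, has its flat front face at local x = 0, looking along its -x, towards the axle; base and ribs lie behind (+x, to 78 mm). Origin on the bench, mid foot of that front face. The panel's foot belongs some 10 to 60 mm in front of the face, its back on the plate's top edge.
- bracket_edge (a point): Middle of the top edge of the bracket's front face, 65 mm above the bench, the edge the panel leans on.
- stand: Fixed plywood stand that holds the pliers upright: base 60 x 106 x 8 mm, two posts 10 mm thick at local y = +-44 mm, each with an open notch on top (floor 81 mm above the bench, cheeks to 95 mm) for the pliers' cross bar. Lift straight up: 20 mm frees the bar, 65 mm clears the ring from the stand.
- pliers: Loose snap-ring pliers, upright, tips down, 220 g, the snap ring captive on their tips. Origin midway between the tips, in the ring's mid-plane; z up along the pliers, y from handle to handle, x from the tips to the ring's far side. A cross bar 104 mm long (y), 14 x 10 mm, lies 42 mm above the origin. Each lever ends 45 mm above the bar in a black round grip, 14 mm diameter, 26 mm long (x).
- pliers_grip (a point): Midway between the two black grips, 87 mm above the ring's mid-plane, axes as the pliers. The grips measure 60 mm over their outsides relaxed, 32 mm squeezed to the stop. Pinch both along y from above: about 4 N starts to move them, 10 N per finger holds them at the stop (grip with 20 to 40 N). Squeezed, the grips rise about 2 mm relative to the ring, which hangs that much lower.
- ring_bore (a point): Point in the ring's mid-plane to bring onto the axle's axis: 87 mm below and 16.9 mm ahead (+x) of pliers_grip. The steel ring is 3 mm thick, bore 38 mm and outside 47 mm relaxed, its halves joined at the far side (x = 42 mm from the tips). Spread, it is 62 mm wide and clears the 40 mm axle by about 2.5 mm all round at this point; relaxed it does not pass.
- pliers_l (a joint): Angle of the pliers' left lever (the right one mirrors it, and each ring half turns as much): 0 relaxed, 0.32 rad at the stop, fully squeezed and spread; sprung back to 0. About 0.2 is needed to pass the axle.
- axle: Fixed upright axle stub in a flanged grey bearing. Flange 100 mm diameter, 12 mm high; housing 76 mm diameter, flat top face 50 mm above the bench; out of it stands the steel axle, 40 mm diameter, top at 74 mm. The groove, 8 mm wide, 35 mm in diameter, runs round the axle from 50 to 58 mm, right above the bearing face. Origin on the bench, on the axis.
- axle_groove (a point): On the axle's axis at mid-height of the groove, 54 mm above the bench: the ring's mid-plane belongs here.
- axle_top (a point): Centre of the axle's top end, 74 mm above the bench.
- screwdriver: Loose screwdriver lying on the bench, to be left alone.
- spare_bearing: Loose steel bearing ring, 62 mm diameter, 16 mm high, to be left alone.
- letter_shell: Loose round yellow plastic shell (cup shape), 72 mm diameter, 50 mm high, to be left alone.
Not all that is in view belongs to the job. Several things have the shape of the panel; the one meant has the colours described above.

How it is judged:
On the way, in this order (a step that is already met when the one before it is completed fails the run):
1. the panel, let go, leans back against the bracket with its foot on the bench on the axle's side (angle between panel's own z axis and vertical between 0.1 and 0.85 rad and x of panel in the frame of bracket between -0.085 and -0.006 m and y of panel in the frame of bracket between -0.07 and 0.07 m and height (world z) of panel below 0.012 m and contact force between panel and bracket above 0.03 N and contact force between panel and the fingers below 0.05 N), for 0.3 s.
2. the ring is held spread above the axle's top, over its axis (value of joint pliers_l above 0.24 rad and contact force between the fingers and pliers above 3 N and z of ring_bore in the frame of axle_top between 0.002 and 0.15 m and horizontal distance between ring_bore and axle_top below 0.02 m), for 0.1 s.
At the end, for the whole second after the job is handed in: Panel let go, leaning 0.1-0.85 rad on the bracket, foot 6-85 mm before it, within 70 mm of its middle; fingers squeeze the pliers (lever over 0.24 rad), upright within 0.1 rad, still; ring round the axle, mid-plane -2.4 to +3 mm from groove middle, pressing under 6 N on axle or bearing (all of step 1 and value of joint pliers_l above 0.24 rad and contact force between the fingers and pliers above 3 N and z of ring_bore in the frame of axle_groove between -0.0024 and 0.003 m and horizontal distance between ring_bore and axle_groove below 0.007 m and angle between pliers's own z axis and vertical below 0.1 rad and contact force between pliers and axle below 6 N and linear speed of pliers below 0.02 m/s); the arm keeps its last pose, push and grip.
It fails at once if a bystander (screwdriver, spare bearing, yellow shell) is moved more than 25 mm (distance of any of screwdriver, spare_bearing, letter_shell from where it was at the start of the episode above 0.025 m).
It fails at once if the ring is forced on the axle or bearing with more than 40 N (contact force between pliers and axle above 40 N).
It also fails if it takes over 59 s, if anything falls off the work surface, if the arm or the gripper's body presses on something with over 40 N, if the wrist force passes 120 N, or if a joint passes its speed limit or range.

## Robot

A 7-joint arm with a two-finger parallel gripper is mounted at the origin on the work surface. World frame = base frame: x ahead of the robot, y to its left, z up, the work surface at z = 0. Lengths are in m, angles in rad, forces in N, time in s.
With the tool pointing down it reaches from about 0.425 to 0.875 m from the base axis. Payload 8.4 kg.
Tool frame: the origin (TCP) lies between the finger pads; the fingertips stand env.finger_overhang ahead of it and the grasp point (between the pads) lies 3 mm ahead of it (env.finger_overhang is the distance from the TCP to the fingertips, in m); z points along the fingers, x is the direction in which the jaws open and shut, and the axes are right-handed (so a half turn about z gives the same grasp; the last joint's range is limited). The gripper opens to 87 mm and grips with 3 to 60 N. Pads are 19 mm wide; open, the fingers measure 117 mm over their backs; the gripper's body (75 mm by 190 mm) begins 51 mm behind the grasp point.
Start: joints at [-1.374, 0.333, 0.04, 1.465, -0.013, 1.343, -0.059], TCP at [0.189, 0.622, 0.245] pointing down, gripper open.
Joint ranges: [-2.58, 2.58], [-0.38, 2.09], [-1.3, 1.39], [0.25, 2.4], [-1.5, 4.64], [0.08, 2.09], [-2.65, 2.65]. Speed limits (rad/s): [2.22, 2.22, 2.79, 2.79, 3.14, 3.14, 3.14].

## Interface

Orientations are given as [roll, pitch, yaw] about the fixed x, y, z axes, in that order (R = Rz(yaw) Ry(pitch) Rx(roll)).
In Python, from station import monitor, capture, env gives the robot as it stands.
- The arm moves only by the shell command python3 -m inch 'ROWS'. ROWS is JSON, a list of rows, each a list of 7 numbers: the shift along the tool's x, y, z in units of 150 mm (1.0 is 150 mm), then the turn, a rotation vector about the tool's x, y, z in units of 2 rad (1.0 is 2 rad), then the opening, from -1 (shut) to 1 (fully open). In form: [[tx, ty, tz, wx, wy, wz, grip], ...]. A call has 1 to 5 rows; each row is the pose to reach, as a shift and turn from the pose commanded when the call began, along the tool's axes at that moment; what a row does not reach only later rows make up. A row lasts 1/8 s, in which the tool goes at most 62.5 mm and 10.7 degrees, less where a joint would pass 70% of its speed; a pose out of reach is approached as far as the arm can. A call with a number of a shift or a turn outside -1 to 1 is refused whole. A call with a gripper value outside its range is refused whole. The fingers move at their own pace and stop on an object; the grip force is fixed at half the most. Time passes only in rows, so rows that repeat a pose let the fingers close. It gives the time, the measured TCP pose, the force and the opening at its end, in the units of the state.
- monitor.read_state(): the state, without advancing time (a new reading comes with each control period).
- capture(name): name is "side" or "top"; returns a dict with "frame" (400x640x3 uint8, red, green, blue), "fx", "fy", "cx", "cy" (pixels), "position" and "attitude" of the camera in the world. Camera axes: x right, y up, looking along -z (the intrinsics and any distortion apply to the point x, -y, -z); pixel columns grow to the right and rows downward; lengths in m; the calibration is good to about 2 mm. A picture is of the moment at which its call begins. There is no depth.
- env.hand_in(): hands the job in, once; it reports no verdict.
The state is a dict: "time_s": time; "joint_positions": joint angles; "joint_vel": joint speeds; "joint_efforts": joint torques, N m; "tool_pos": TCP position; "ee_rot": TCP orientation; "force": force on the tool from outside, world axes, zero at the start; "wrist_torque": the same for the moment, N m; "grip_width": finger opening in m.
Only numpy, scipy, OpenCV 4.12 (cv2) and the standard library are available. Lean on these libraries where they do the work, as an engineer would, in place of code of your own. Each camera call takes 0.05 s, during which the arm holds its last target. There are 200 camera calls.

## Working session

There is one attempt and no reset: what is moved stays moved. The work goes in short steps, Python scripts to look and compute and a shell command to move; the robot and the scene stay as the last step left them, time stands still between calls to the robot, and variables do not carry over. Pictures are saved under pics/ and viewed, about 8 in all and at most 12, crops included, and the job is handed in when it is done.

```bash
ls; mkdir -p pics
python3 - <<'E'
from station import monitor,capture,env
import cv2
print(env.finger_overhang, monitor.read_state())
for n in("side","top"):
    c=capture(n); cv2.imwrite(f"pics/{n}0.png",c["frame"][:,:,::-1]); print({k:v for k,v in c.items() if k!="frame"})
E
```

```text
pics
0.022 {'time_s': 0.0, 'joint_positions': array([-1.37417158,  0.33394875,  0.0398811 ,  1.46627275, -0.01343669,
        1.34330076, -0.05848869]), 'joint_vel': array([ 5.84546437e-04, -1.65424762e-03,  1.80264687e-04,  6.18365398e-05,
        4.32245222e-04,  4.27060621e-04,  3.25346971e-04]), 'joint_efforts': array([-6.07267684e-04, -6.56355143e+01,  1.33468553e+00, -4.03799701e+01,
       -5.99445985e-02,  4.47689148e-02,  1.99102628e-04]), 'tool_pos': array([0.18938498, 0.62134182, 0.24363415]), 'ee_rot': array([3.14151181e+00, 1.66154927e-03, 1.27495038e+00]), 'force': array([0.58431609, 0.91704462, 0.86073051]), 'wrist_torque': array([-0.01717921, -0.03854657,  0.0204105 ]), 'grip_width': 0.08652588727652565}
{'fx': 443.3137122529662, 'fy': 443.3137122529662, 'cx': 317.5025334605661, 'cy': 202.60405168130765, 'position': array([ 0.47782095, -0.97068786,  0.82230578]), 'attitude': array([ 0.91164766, -0.01090059, -0.00865661])}
{'fx': 403.3235021748352, 'fy': 403.3235021748352, 'cx': 327.4471781591878, 'cy': 199.88011342514636, 'position': array([ 0.44031287, -0.03491624,  1.24283359]), 'attitude': array([ 0.06082384, -0.0042099 , -1.57799814])}
```

View pics/side0.png

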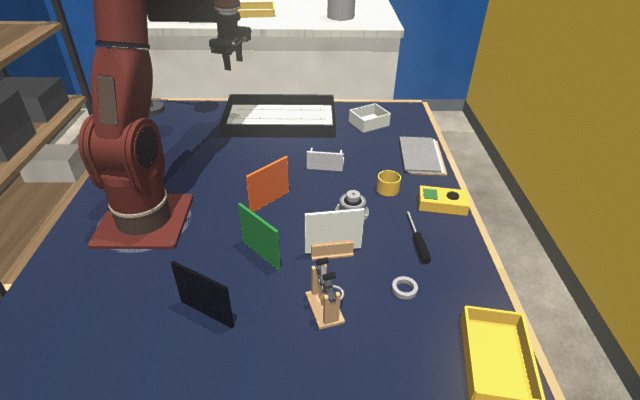

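View pics/top0.png

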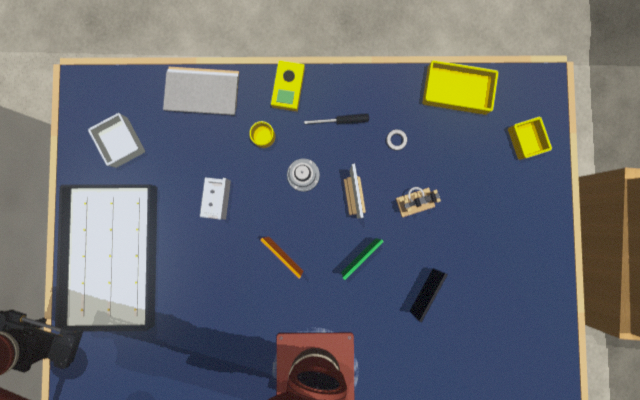

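The top view shows +x up and +y left. Things shaped like the panel: orange (282,257), green (362,258), black (428,294) and white in its rack (355,192). By the description I want the white one. Next is a close crop of it.

```bash
cat > h.py <<'E'
import numpy as np, cv2
from scipy.spatial.transform import Rotation as R
from station import monitor,capture,env
def ray(c,u,v):
    d=np.array([(u-c["cx"])/c["fx"],-(v-c["cy"])/c["fy"],-1.])
    return np.array(c["position"]),R.from_euler("xyz",c["attitude"]).apply(d)
def onz(c,u,v,z):
    p,d=ray(c,u,v); return (p+d*(z-p[2])/d[2]).round(4)
def proj(c,P):
    q=R.from_euler("xyz",c["attitude"]).inv().apply(np.array(P)-c["position"])
    return c["cx"]-c["fx"]*q[...,0]/q[...,2], c["cy"]+c["fy"]*q[...,1]/q[...,2]
def tri(ca,a,cb,b):
    p,d=ray(ca,*a);q,e=ray(cb,*b)
    s,t=np.linalg.lstsq(np.c_[d,-e],q-p,rcond=None)[0]
    A,B=p+s*d,q+t*e
    return ((A+B)/2).round(4),np.linalg.norm(A-B).round(4)
def crop(c,x0,y0,x1,y1,k):
    return cv2.resize(c["frame"][y0:y1,x0:x1,::-1],None,fx=k,fy=k,interpolation=cv2.INTER_CUBIC)
E
python3 - <<'E'
from h import *
t=capture("top");s=capture("side")
a=crop(t,190,150,450,225,3)
b=crop(s,290,140,420,330,3)[:,:]
cv2.imwrite("pics/t1.png",crop(t,190,145,450,225,3))
cv2.imwrite("pics/s1.png",crop(s,290,140,400,335,3))
print(onz(t,303,173,.074),onz(t,417,200,.1))
E
```

```text
[0.5904 0.0303 0.074 ] [ 0.5078 -0.2947  0.1   ]
```

View pics/t1.png

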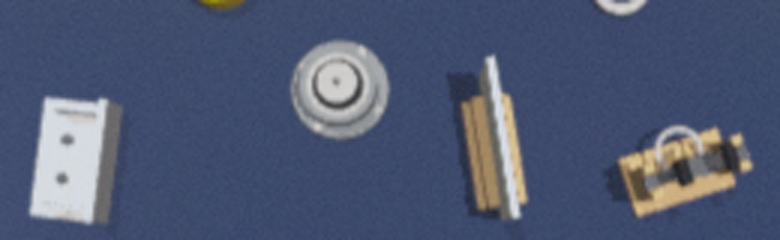

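View pics/s1.png

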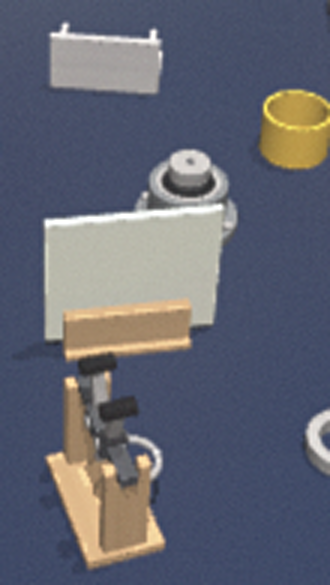

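Confirmed: white panel in the rack, top edge in the top crop from (490,58) to (512,218). Bracket's front edge is from (104,98) to (94,222), facing the axle (338,83). The grips are at about (685,170) and (737,152), and the ring is on the far (+x) side.

Run:
```python
from h import *
t=capture("top");s=capture("side")
T=lambda x,y:(190+x/3-.33,145+y/3-.33); S=lambda x,y:(290+x/3-.33,140+y/3-.33)
for n,a,b in [("panel hi-x",(490,58),(222,207)),("panel lo-x",(512,218),(46,220)),("axle top",(338,82),(189,162)),
 ("brk hi",(104,98),(160,40)),("brk lo",(94,222),(51,36)),("grip L",(685,171),(98,365)),("grip R",(738,152),(119,407))]:
    print(n,*tri(t,T(*a),s,S(*b)))
print("brk z65",onz(t,*T(104,99),.065),onz(t,*T(94,221),.065), "foot",onz(t,*T(122,105),0),onz(t,*T(113,222),0))
print("axle",onz(t,*T(338,82),.074),onz(s,*S(189,162),.074), "flange",onz(t,*T(340,89),.012))
print("ring",onz(t,*T(680,128),.044))
# bright blob: panel mask in both
for c,n,(x0,y0,x1,y1) in((t,"top",(335,150,380,225)),(s,"side",(295,195,375,260))):
    f=c["frame"][y0:y1,x0:x1].astype(int); m=((f.min(2)>120)&(f.max(2)-f.min(2)<45)).astype(np.uint8)
    k,l,st,ce=cv2.connectedComponentsWithStats(m); i=1+st[1:,4].argmax()
    ct=cv2.findContours((l==i).astype(np.uint8),0,2)[0][0]
    print(n,st[i],(cv2.approxPolyDP(ct,2,True)[:,0]+[x0,y0]).tolist())
```

```text
panel hi-x [ 0.6068 -0.1113  0.1379] 0.001
panel lo-x [ 0.4605 -0.1297  0.1384] 0.003
axle top [0.5934 0.032  0.0776] 0.0009
brk hi [0.5793 0.2597 0.0723] 0.0004
brk lo [0.4604 0.2687 0.0711] 0.0024
grip L [ 0.5014 -0.2897  0.1338] 0.0006
grip R [ 0.5165 -0.3369  0.1408] 0.0025
brk z65 [0.5794 0.2615 0.065 ] [0.4603 0.2702 0.065 ] foot [0.5807 0.2593 0.    ] [0.4602 0.2676 0.    ]
axle [0.5934 0.0323 0.074 ] [0.5944 0.037  0.074 ] flange [0.5943 0.0338 0.012 ]
ring [ 0.549  -0.3062  0.044 ]
top [ 17  13  14  55 215] [[354, 163], [353, 177], [359, 214], [362, 217], [365, 210], [363, 212]]
side [  10    0   64   58 2212] [[365, 199], [361, 195], [343, 195], [340, 202], [348, 209], [339, 210], [337, 204], [333, 211], [305, 213], [305, 252], [310, 252], [312, 242], [352, 238], [353, 248], [360, 247], [363, 220], [368, 214], [367, 208], [361, 207]]
```

```bash
cat >> h.py <<'E'
def go(p,yaw,tilt=0,st=None):
    """shift/turn numbers from present pose to TCP p, tool down with yaw, then tilt about tool y"""
    st=st or monitor.read_state(); A=R.from_euler("xyz",st["ee_rot"])
    B=R.from_euler("xyz",[np.pi,0,yaw])*R.from_rotvec([0,tilt,0])
    return (A.inv().apply(np.array(p)-st["tool_pos"])/.15).round(3),((A.inv()*B).as_rotvec()/2).round(3)
E
python3 -c "
from h import *
print(go([.533,-.12,.23],1.696))"
```

```text
(array([-4.062,  3.632,  0.097]), array([-0.   ,  0.   , -0.211]))
```

```bash
for i in 1; do python3 -m inch '[[-0.25,0.28,0,0,0,0,1],[-0.5,0.55,0,0,0,0,1],[-0.75,0.8,0,0,0,0,1],[-1,1,0,0,0,0,1]]'; python3 -m inch '[[-0.25,0.28,0,0,0,0,1],[-0.5,0.55,0,0,0,0,1],[-0.75,0.8,0,0,0,0,1],[-1,1,0,0,0,0,1]]'; python3 -m inch '[[-0.25,0.25,0,0,0,0,1],[-0.5,0.5,0,0,0,0,1],[-0.75,0.7,0,0,0,0,1],[-1,0.9,0,0,0,0,1]]'; done; python3 -c "
from h import *
print(go([.533,-.12,.23],1.696))"
```

```text
time_s: 0.8
tool_pos: [0.2904, 0.4326, 0.2446]
ee_rot: [3.141, -0.0, 1.274]
force: [-0.1, 0.9, -0.2]
grip_width: 0.0868
time_s: 1.3
tool_pos: [0.3899, 0.2454, 0.2448]
ee_rot: [3.141, -0.001, 1.274]
force: [1.0, 0.2, 0.5]
grip_width: 0.0872
time_s: 1.8
tool_pos: [0.4748, 0.0629, 0.2448]
ee_rot: [3.141, -0.001, 1.275]
force: [0.9, 0.0, 0.3]
grip_width: 0.087
(array([-1.053,  0.727,  0.098]), array([ 0.   , -0.   , -0.211]))
```

```bash
python3 -m inch '[[-0.25,0.18,0,0,0,-0.05,1],[-0.5,0.36,0,0,0,-0.1,1],[-0.75,0.54,0.05,0,0,-0.16,1],[-1,0.73,0.1,0,0,-0.211,1],[-1,0.73,0.1,0,0,-0.211,1]]'
python3 - <<'E'
from h import *
t=capture("top");s=capture("side"); st=monitor.read_state(); print(st["tool_pos"])
p=st["tool_pos"]
cv2.imwrite("pics/a2.png",np.hstack([crop(t,310,130,410,250,4),cv2.resize(crop(s,280,130,380,250,4),(400,480))]))
E
```

```text
time_s: 2.42
tool_pos: [0.5352, -0.115, 0.2291]
ee_rot: [-3.141, 0.002, 1.693]
force: [-0.4, 0.6, -0.1]
grip_width: 0.0868
[ 0.53525037 -0.11111043  0.22935568]
```

View pics/a2.png

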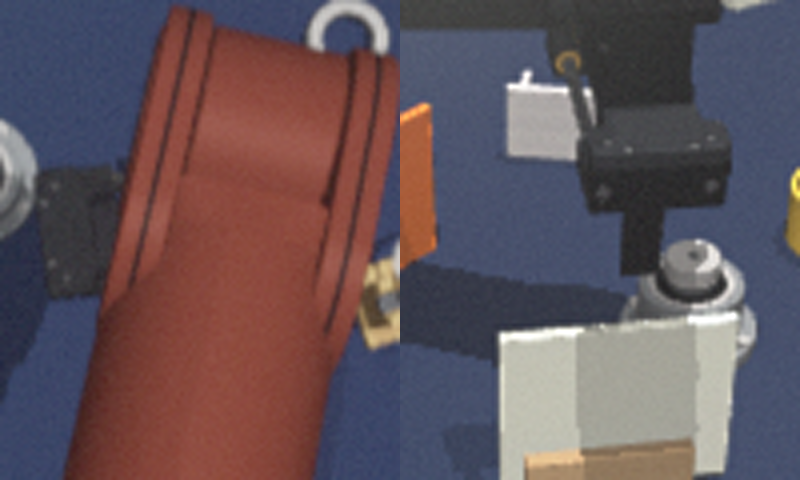

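Run:
```python
from h import *
s=capture("side"); st=monitor.read_state(); print(st["tool_pos"],st["joint_vel"].round(3))
A=R.from_euler("xyz",st["ee_rot"])
print(proj(s,st["tool_pos"]+A.apply([[-.044,0,.022],[-.0585,0,.022],[.044,0,.022]])))
print(proj(s,[[.6068,-.1113,.136],[.4605,-.1297,.136]]))
print(go([.5337,-.1205,.124],1.696))
```

```text
[ 0.53533311 -0.11020022  0.22948904] [-0.015 -0.009 -0.011  0.002 -0.001 -0.001  0.001]
(array([338.8446579 , 339.9361395 , 332.70692767]), array([196.49466281, 200.29157002, 175.14350848]))
(array([363.40946219, 304.39285079]), array([209.26918037, 213.77804341]))
(array([-0.067, -0.019,  0.703]), array([-0., -0.,  0.]))
```

```bash
python3 -m inch '[[-0.06,-0.02,0,0,0,0,1],[-0.06,-0.02,0.3,0,0,0,1],[-0.06,-0.02,0.6,0,0,0,1],[-0.06,-0.02,0.7,0,0,0,1],[-0.06,-0.02,0.7,0,0,0,1]]';  python3 -m inch '[[0,0,0,0,0,0,-0.5],[0,0,0,0,0,0,-0.7],[0,0,0,0,0,0,-0.9],[0,0,0,0,0,0,-0.9],[0,0,0,0,0,0,-0.9]]'
```

```text
time_s: 3.2
tool_pos: [0.5334, -0.1201, 0.1247]
ee_rot: [-3.141, 0.0, 1.697]
force: [0.1, 0.0, 0.1]
grip_width: 0.087
time_s: 3.82
tool_pos: [0.5336, -0.1203, 0.1247]
ee_rot: [3.141, 0.0, 1.697]
force: [0.5, -0.3, -0.5]
grip_width: 0.0448
```

```bash
python3 -m inch '[[0,0,0,0,0,0,-1],[0,0,0,0,0,0,-1],[0,0,0,0,0,0,-1]]'
python3 - <<'E'
from h import *
s=capture("side"); st=monitor.read_state(); print(st["force"],st["wrist_torque"],st["grip_width"],st["tool_pos"])
cv2.imwrite("pics/a3.png",crop(s,270,110,400,270,4))
E
```

```text
time_s: 4.2
tool_pos: [0.5335, -0.1203, 0.1245]
ee_rot: [-3.141, 0.0, 1.697]
force: [-0.1, -0.2, -0.2]
grip_width: 0.0153
[ 0.38119811 -0.49690002 -0.40533713] [ 0.04968834 -0.02275185 -0.01792727] 0.010849185701405596 [ 0.53355364 -0.12025947  0.12454285]
```

```bash
python3 -m inch '[[0,0,0,0,0,0,-1],[0,0,0,0,0,0,-1],[0,0,0,0,0,0,-1]]'; python3 -m inch '[[0,0,-0.1,0,0,0,-1],[0,0,-0.3,0,0,0,-1],[0,0,-0.6,0,0,0,-1],[0,0,-0.9,0,0,0,-1],[0,0,-0.9,0,0,0,-1]]'
python3 - <<'E'
from h import *
s=capture("side"); st=monitor.read_state(); print(st["force"],st["wrist_torque"],st["grip_width"],st["tool_pos"])
cv2.imwrite("pics/a3.png",crop(s,270,80,400,270,3))
print(go([.5205,.2,.255],1.498))
E
```

```text
time_s: 4.62
tool_pos: [0.5336, -0.1208, 0.1246]
ee_rot: [3.142, 0.001, 1.697]
force: [1.2, -4.5, -2.1]
grip_width: 0.0077
time_s: 5.25
tool_pos: [0.5351, -0.12, 0.2638]
ee_rot: [3.135, -0.001, 1.697]
force: [0.7, 0.2, -2.8]
grip_width: 0.0081
[ 0.79242916  0.61728631 -2.80818824] [ 0.01724698  0.0158824  -0.02137952] 0.007507295849842935 [ 0.53415461 -0.11968684  0.26148497]
(array([2.126, 0.179, 0.046]), array([ 0.001, -0.001,  0.1  ]))
```

View pics/a3.png

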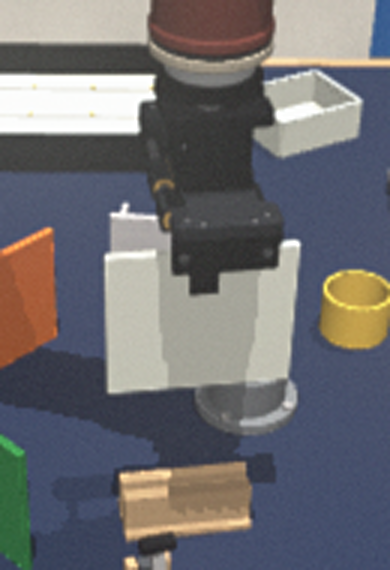

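Panel is held squarely, with its bottom clear of the rack. Carrying it over to the bracket.

```bash
python3 -m inch '[[0.2,0.02,0,0,0,0,-1],[0.5,0.05,0,0,0,0,-1],[0.8,0.08,0.03,0,0,0,-1],[1,0.1,0.04,0,0,0,-1]]'; python3 -m inch '[[0.25,0.02,0,0,0,0.03,-1],[0.5,0.04,0,0,0,0.06,-1],[0.75,0.06,0,0,0,0.1,-1],[1,0.08,0,0,0,0.1,-1],[1,0.08,0,0,0,0.1,-1]]'; python3 -c "
from h import *
print(go([.5203,.270,.255],1.498), go([.5203,.270,.255],1.498,-.385))"
```

```text
time_s: 5.8
tool_pos: [0.5282, 0.0334, 0.2522]
ee_rot: [-3.139, -0.001, 1.699]
force: [0.2, -0.0, -2.1]
grip_width: 0.0075
time_s: 6.42
tool_pos: [0.5208, 0.1847, 0.252]
ee_rot: [-3.139, 0.001, 1.503]
force: [-0.6, -0.4, -1.9]
grip_width: 0.008
(array([ 0.567, -0.042, -0.02 ]), array([-0.002,  0.   ,  0.002])) (array([ 0.567, -0.042, -0.02 ]), array([-0.001, -0.192,  0.003]))
```

```bash
python3 -m inch '[[0.15,-0.01,0,0,-0.05,0,-1],[0.3,-0.02,0,0,-0.1,0,-1],[0.45,-0.03,0,0,-0.15,0,-1],[0.57,-0.04,-0.02,0,-0.192,0,-1],[0.57,-0.04,-0.02,0,-0.192,0,-1]]'
python3 - <<'E'
from h import *
st=monitor.read_state(); print(st["joint_positions"].round(2),st["tool_pos"],st["ee_rot"])
print(go([.5203,.270,.135],1.498,-.385),go([.5203,.270,.113],1.498,-.385))
t=capture("top");s=capture("side")
cv2.imwrite("pics/a4.png",np.hstack([crop(t,170,140,300,260,3),crop(s,260,70,390,190,3)]))
E
```

```text
time_s: 7.05
tool_pos: [0.5215, 0.2693, 0.2543]
ee_rot: [-3.138, 0.387, 1.503]
force: [-0.2, -1.0, -1.9]
grip_width: 0.0076
[-1.09  0.4   0.5   1.46  0.11  1.57  0.9 ] [0.52149699 0.26931293 0.25429236] [-3.13815717  0.38695784  1.5029272 ]
(array([ 0.304, -0.006,  0.735]), array([-0.001,  0.001,  0.002])) (array([ 0.359, -0.005,  0.871]), array([-0.001,  0.001,  0.002]))
```

View pics/a4.png

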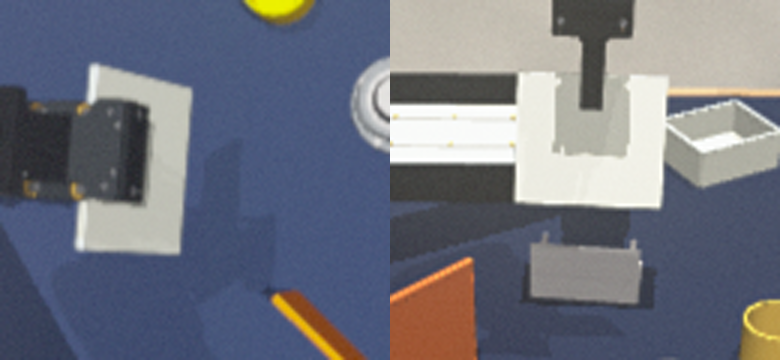

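The panel leans the right way: bottom edge at (190,88)–(180,253) in the top crop and (663,208)–(516,200) in the side crop. I'll check its foot position against the prediction.

```bash
python3 - <<'E'
from h import *
t=capture("top");s=capture("side");st=monitor.read_state()
A=R.from_euler("xyz",st["ee_rot"])
for a,b in [((190,88),(663-390,207)),((180,253),(517-390,201))]:
    print(tri(t,(170+a[0]/3-.33,140+a[1]/3-.33),s,(260+b[0]/3-.33,70+b[1]/3-.33)))
print(st["tool_pos"]+A.apply([0,0,.1185]))
E
python3 -m inch '[[0.1,0,0.25,0,0,0,-1],[0.2,0,0.5,0,0,0,-1],[0.3,0,0.73,0,0,0,-1],[0.33,0,0.8,0,0,0,-1],[0.33,0,0.8,0,0,0,-1]]'
```

```text
(array([0.5948, 0.2169, 0.1491]), np.float64(0.0036))
(array([0.4457, 0.2245, 0.151 ]), np.float64(0.0047))
[0.51980745 0.22045377 0.14675538]
time_s: 7.88
tool_pos: [0.5232, 0.2666, 0.1273]
ee_rot: [-3.142, 0.384, 1.496]
force: [0.7, 0.1, -2.1]
grip_width: 0.0078
```

```bash
python3 -m inch '[[0.02,0,0.05,0,0,0,-1],[0.03,0,0.075,0,0,0,-1],[0.03,0,0.075,0,0,0,-1]]'; python3 -m inch '[[0.01,0,0.02,0,0,0,-1],[0.01,0,0.02,0,0,0,-1]]'
```

```text
time_s: 8.25
tool_pos: [0.5229, 0.2674, 0.1147]
ee_rot: [-3.142, 0.384, 1.497]
force: [0.6, 1.2, -2.1]
grip_width: 0.0075
time_s: 8.5
tool_pos: [0.5231, 0.2678, 0.1114]
ee_rot: [3.141, 0.384, 1.497]
force: [0.0, 0.0, -1.3]
grip_width: 0.0077
```

```bash
python3 -m inch '[[0.02,0,-0.008,0,0,0,-1],[0.037,0,-0.015,0,0,0,-1],[0.037,0,-0.015,0,0,0,-1]]'; python3 -m inch '[[0.019,0,-0.008,0,0,0,-1],[0.019,0,-0.008,0,0,0,-1]]';python3 -m inch '[[0.012,0,-0.005,0,0,0,-1],[0.012,0,-0.005,0,0,0,-1]]'
```

```text
time_s: 8.88
tool_pos: [0.5234, 0.274, 0.1113]
ee_rot: [-3.142, 0.384, 1.497]
force: [-0.4, 0.2, -0.5]
grip_width: 0.0077
time_s: 9.12
tool_pos: [0.5237, 0.277, 0.1113]
ee_rot: [3.142, 0.384, 1.497]
force: [-0.8, 0.6, -1.3]
grip_width: 0.0083
time_s: 9.38
tool_pos: [0.5238, 0.2783, 0.1113]
ee_rot: [-3.141, 0.385, 1.497]
force: [0.1, -0.9, -0.7]
grip_width: 0.0078
```

```bash
python3 -m inch '[[0.015,0,-0.003,0,0,0,-1],[0.015,0,-0.003,0,0,0,-1]]'; python3 -m inch '[[0.013,0,-0.002,0,0,0,-1],[0.013,0,-0.002,0,0,0,-1]]'
```

```text
time_s: 9.62
tool_pos: [0.524, 0.2792, 0.111]
ee_rot: [-3.141, 0.387, 1.495]
force: [-2.1, -5.5, 1.4]
grip_width: 0.0075
time_s: 9.88
tool_pos: [0.5241, 0.2801, 0.1107]
ee_rot: [-3.141, 0.388, 1.495]
force: [-1.7, -8.4, 2.4]
grip_width: 0.0076
```

Contact with the bracket, at the predicted place. Releasing, then withdrawing along the tool axis.

```bash
python3 -m inch '[[0,0,0,0,0,0,-0.6],[0,0,0,0,0,0,-0.3],[0,0,0,0,0,0,0],[0,0,0,0,0,0,0.2],[0,0,0,0,0,0,0.2]]'; python3 -m inch '[[0,0,-0.15,0,0,0,0.2],[0,0,-0.4,0,0,0,0.2],[0,0,-0.7,0,0,0,0.3],[0,0,-0.95,0,0,0,0.5],[0,0,-0.95,0,0,0,1]]'
python3 - <<'E'
from h import *
t=capture("top");s=capture("side")
cv2.imwrite("pics/a5.png",np.hstack([crop(t,170,140,300,260,3),crop(s,260,70,390,190,3)]))
print(monitor.read_state()["tool_pos"])
E
```

```text
time_s: 10.5
tool_pos: [0.5241, 0.2829, 0.1105]
ee_rot: [3.142, 0.384, 1.497]
force: [-0.2, -0.1, 0.8]
grip_width: 0.0479
time_s: 11.12
tool_pos: [0.5289, 0.3379, 0.2452]
ee_rot: [3.138, 0.38, 1.497]
force: [0.1, -0.1, 0.4]
grip_width: 0.0677
[0.52803161 0.3359642  0.24229598]
```

View pics/a5.png

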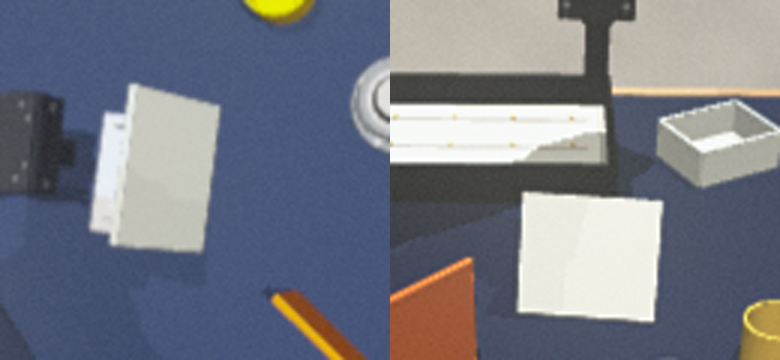

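The panel leans on the bracket, let go. Next, a close look at the pliers while the arm is out of the way.

Run:
```python
from h import *
t=capture("top");s=capture("side")
cv2.imwrite("pics/a6.png",np.hstack([crop(t,390,175,450,225,7),cv2.resize(crop(s,300,250,350,330,7)[:490],(350,490))[:350]]))
for p in((218,106),(204,252)):print("foot",onz(t,170+p[0]/3-.33,140+p[1]/3-.33,.003))
```

```text
foot [0.5946 0.2216 0.003 ]
foot [0.4446 0.2351 0.003 ]
```

View pics/a6.png

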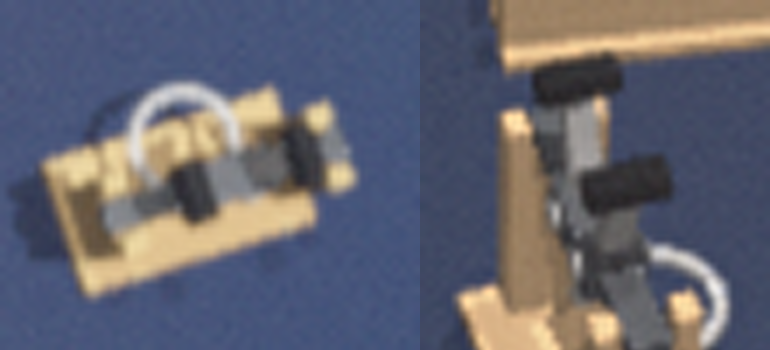

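Grips: top crop (195,190) and (303,155); side crop (577,79) and (627,182), the ring on the far side.

Run:
```python
from h import *
t=capture("top");s=capture("side")
T=lambda x,y:(390+x/7-.43,175+y/7-.43); S=lambda x,y:(300+(x-420)/7-.43,250+y/7-.43)
P=[]
for a,b in [((195,190),(577,79)),((303,155),(627,182))]:
    print(*tri(t,T(*a),s,S(*b)),onz(t,*T(*a),.132),onz(s,*S(*b),.135)); P.append(onz(t,*T(*a),.132))
m=(P[0]+P[1])/2; d=P[0]-P[1]; yaw=np.arctan2(d[1],d[0]); print("mid",m,np.hypot(*d[:2]),"y dir",yaw)
# stand base corners, ring
print("ring top",onz(t,*T(185,90),.044), "base", onz(t,*T(90,292),.008),onz(t,*T(315,225),.008))
print(go([m[0],m[1],.25],yaw))
```

```text
[ 0.501  -0.2881  0.1337] 0.0001 [ 0.5011 -0.2885  0.132 ] [ 0.5009 -0.2894  0.135 ]
[ 0.5149 -0.331   0.1336] 0.0007 [ 0.5147 -0.3315  0.132 ] [ 0.5152 -0.3323  0.135 ]
mid [ 0.5079 -0.31    0.132 ] 0.04509944567286836 y dir 1.8771203350499395
ring top [ 0.5487 -0.3052  0.044 ] base [ 0.4636 -0.2699  0.008 ] [ 0.4922 -0.3691  0.008 ]
(array([-4.006,  0.188,  1.565]), array([-0.037,  0.19 , -0.188]))
```

```bash
python3 -m inch '[[-0.02,0,-0.05,0,0.05,0,1],[-0.04,0,-0.1,0,0.1,0,1],[-0.06,0,-0.15,0,0.15,0,1],[-0.06,0,-0.15,0,0.19,0,1],[-0.06,0,-0.15,0,0.19,0,1]]'; python3 -m inch '[[-0.3,0,0,0,0,0,1],[-0.65,0,0,0,0,0,1],[-1,0,0,0,0,0,1]]'; python3 -m inch '[[-0.35,0,0,0,0,0,1],[-0.7,0,0,0,0,0,1],[-1,0,0,0,0,0,1]]'; python3 -m inch '[[-0.35,0,0,0,0,0,1],[-0.7,0,0,0,0,0,1],[-1,0,0,0,0,0,1]]'; python3 -c "
from h import *
print(go([.508,-.310,.22],1.877))"
```

```text
time_s: 12.05
tool_pos: [0.5285, 0.3339, 0.2671]
ee_rot: [-3.142, 0.004, 1.494]
force: [-0.4, -0.3, -0.4]
grip_width: 0.0874
time_s: 12.42
tool_pos: [0.5165, 0.1856, 0.2667]
ee_rot: [-3.14, 0.007, 1.499]
force: [0.6, -0.2, -0.1]
grip_width: 0.0872
time_s: 12.8
tool_pos: [0.5055, 0.0354, 0.2677]
ee_rot: [-3.14, 0.006, 1.497]
force: [0.8, -0.7, -0.7]
grip_width: 0.087
time_s: 13.18
tool_pos: [0.4945, -0.1142, 0.2685]
ee_rot: [-3.14, 0.006, 1.497]
force: [1.0, -0.4, -0.1]
grip_width: 0.0872
(array([-1.293,  0.186,  0.331]), array([-0.001,  0.003, -0.19 ]))
```

```bash
python3 -m inch '[[-0.3,0.05,0,0,0,-0.05,1],[-0.6,0.1,0,0,0,-0.1,1],[-0.85,0.15,0,0,0,-0.15,1],[-1,0.18,0,0,0,-0.19,1],[-1,0.18,0,0,0,-0.19,1]]'; python3 -c "
from h import *
print(go([.508,-.310,.19],1.877))"
```

```text
time_s: 13.8
tool_pos: [0.5104, -0.2655, 0.2687]
ee_rot: [-3.136, 0.005, 1.875]
force: [0.4, 0.7, -0.0]
grip_width: 0.0868
(array([-0.276, -0.101,  0.526]), array([-0.003,  0.002, -0.001]))
```

```bash
python3 -m inch '[[-0.15,-0.05,0.1,0,0,0,1],[-0.276,-0.1,0.3,0,0,0,1],[-0.276,-0.1,0.526,0,0,0,1],[-0.276,-0.1,0.526,0,0,0,1]]'
python3 - <<'E'
from h import *
st=monitor.read_state();s=capture("side")
print(st["tool_pos"],st["ee_rot"],go([.508,-.310,.137],1.877))
A=R.from_euler("xyz",st["ee_rot"])
cv2.imwrite("pics/a7.png",crop(s,270,150,400,330,4)[:600])
E
```

```text
time_s: 14.3
tool_pos: [0.5081, -0.3062, 0.1882]
ee_rot: [-3.135, 0.0, 1.878]
force: [1.0, -0.5, 0.7]
grip_width: 0.0868
[ 0.50812012 -0.30616447  0.18820445] [-3.13538946e+00  3.89713167e-04  1.87753506e+00] (array([-0.017, -0.011,  0.354]), array([-0.002,  0.001,  0.   ]))
```

View pics/a7.png

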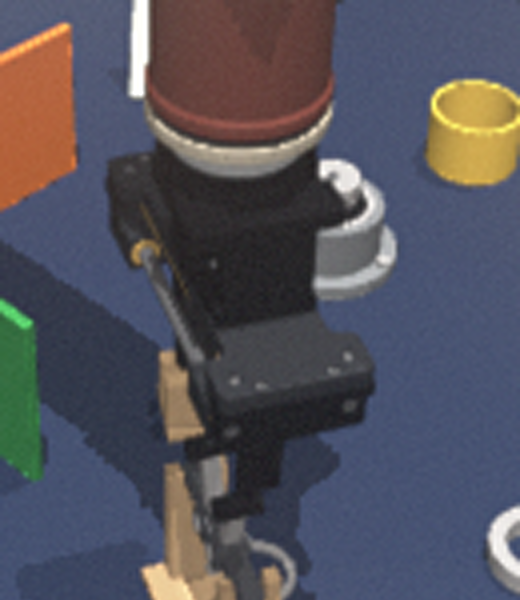

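```bash
python3 -m inch '[[-0.02,-0.01,0,-0.003,0,0,1],[-0.02,-0.01,0.15,-0.003,0,0,1],[-0.02,-0.01,0.3,-0.003,0,0,1],[-0.02,-0.01,0.354,-0.003,0,0,1],[-0.02,-0.01,0.354,-0.003,0,0,1]]'; python3 -m inch '[[0,0,0,0,0,0,0.3],[0,0,0,0,0,0,0.3],[0,0,0,0,0,0,0.3]]'
```

```text
time_s: 14.98
tool_pos: [0.5086, -0.3122, 0.1382]
ee_rot: [3.137, 0.004, 1.877]
force: [-0.4, 0.4, -0.2]
grip_width: 0.087
time_s: 15.35
tool_pos: [0.5086, -0.3122, 0.1379]
ee_rot: [3.137, 0.004, 1.877]
force: [0.2, -0.4, 0.0]
grip_width: 0.0645
```

```bash
python3 -m inch '[[0.014,0,0,0.002,0,0,0.3],[0.014,0,0,0.002,0,0,0],[0.014,0,0,0.002,0,0,-0.2],[0.014,0,0,0.002,0,0,-0.5],[0.014,0,0,0.002,0,0,-0.8]]'; python3 -m inch '[[0,0,0,0,0,0,-1],[0,0,0,0,0,0,-1],[0,0,0,0,0,0,-1],[0,0,0,0,0,0,-1]]'
```

```text
time_s: 15.98
tool_pos: [0.5088, -0.3101, 0.1393]
ee_rot: [3.139, 0.004, 1.877]
force: [-2.0, 3.2, 15.5]
grip_width: 0.0288
time_s: 16.48
tool_pos: [0.5088, -0.3101, 0.1392]
ee_rot: [3.139, 0.004, 1.877]
force: [-2.8, 4.4, 15.8]
grip_width: 0.0285
```

```bash
python3 -m inch '[[0,0,-0.02,0,0,0,-1],[0,0,-0.04,0,0,0,-1],[0,0,-0.1,0,0,0,-1],[0,0,-0.1,0,0,0,-1]]'; python3 -m inch '[[0,0,-0.1,0,0,0,-1],[0,0,-0.3,0,0,0,-1],[0,0,-0.5,0,0,0,-1],[0,0,-0.6,0,0,0,-1],[0,0,-0.6,0,0,0,-1]]'
python3 - <<'E'
from h import *
t=capture("top");s=capture("side");st=monitor.read_state();print(st["tool_pos"],st["ee_rot"],st["force"],st["wrist_torque"],st["grip_width"])
cv2.imwrite("pics/a8.png",crop(s,280,150,380,300,4))
E
```

```text
time_s: 16.98
tool_pos: [0.508, -0.3103, 0.1532]
ee_rot: [3.14, 0.004, 1.877]
force: [-0.3, -0.1, -1.3]
grip_width: 0.0289
time_s: 17.6
tool_pos: [0.5079, -0.3099, 0.2433]
ee_rot: [3.14, 0.005, 1.877]
force: [0.5, -0.0, -3.0]
grip_width: 0.0283
[ 0.50725921 -0.30933432  0.24156136] [-3.14135554e+00  2.87728254e-03  1.87710512e+00] [ 0.79704271  1.09135282 -2.47060844] [0.03818919 0.03767562 0.00291961] 0.028787975900500636
```

View pics/a8.png

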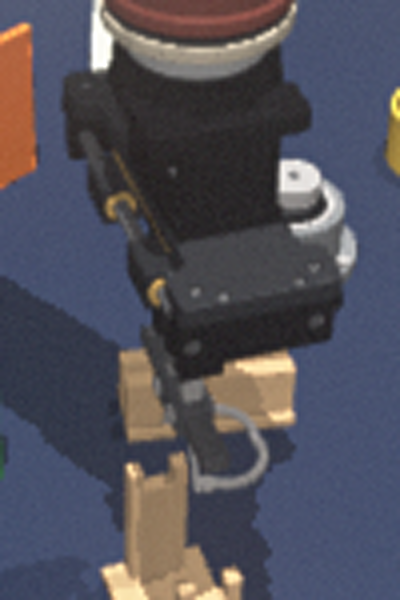

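Pliers are up with the ring spread and clear of the stand. Moving above the axle at this height.

```bash
python3 -c "
from h import *
print(go([.5785,.0278,.2416],1.877))"
```

```text
(array([ 2.   ,  1.131, -0.006]), array([-0.   ,  0.001,  0.   ]))
```

```bash
python3 -m inch '[[0.15,0.08,0,0,0,0,-1],[0.4,0.22,0,0,0,0,-1],[0.7,0.4,0,0,0,0,-1],[0.9,0.5,0,0,0,0,-1],[1,0.565,0,0,0,0,-1]]'; python3 -m inch '[[0.25,0.14,0,0,0,0,-1],[0.5,0.28,0,0,0,0,-1],[0.75,0.42,0,0,0,0,-1],[0.9,0.5,0,0,0,0,-1],[1,0.565,0,0,0,0,-1]]'; python3 -m inch '[[0,0,0,0,0,0,-1],[0,0,0,0,0,0,-1]]';  python3 - <<'E'
from h import *
t=capture("top");s=capture("side");st=monitor.read_state();print(st["tool_pos"],st["ee_rot"],st["force"],st["grip_width"])
cv2.imwrite("pics/a9.png",np.hstack([crop(s,300,130,400,240,5),cv2.resize(crop(t,250,130,350,230,4),(300,300))[np.r_[:300,[0]*250]]]))
print(go([.5785,.0278,.20],1.877))
E
```

```text
time_s: 18.32
tool_pos: [0.543, -0.1388, 0.2408]
ee_rot: [-3.14, 0.003, 1.88]
force: [-0.4, -0.9, -2.7]
grip_width: 0.0283
time_s: 18.95
tool_pos: [0.5788, 0.0278, 0.2407]
ee_rot: [-3.141, 0.004, 1.877]
force: [0.3, -0.2, -2.1]
grip_width: 0.0284
time_s: 19.2
tool_pos: [0.5786, 0.0255, 0.2413]
ee_rot: [3.142, 0.004, 1.875]
force: [-0.2, -0.3, -2.3]
grip_width: 0.0287
[0.57863756 0.02568377 0.24148425] [3.14111714 0.00405197 1.87465703] [-0.31413565  0.37656219 -2.0431095 ] 0.028616747416257877
(array([0.015, 0.003, 0.277]), array([ 0.   ,  0.002, -0.001]))
```

View pics/a9.png

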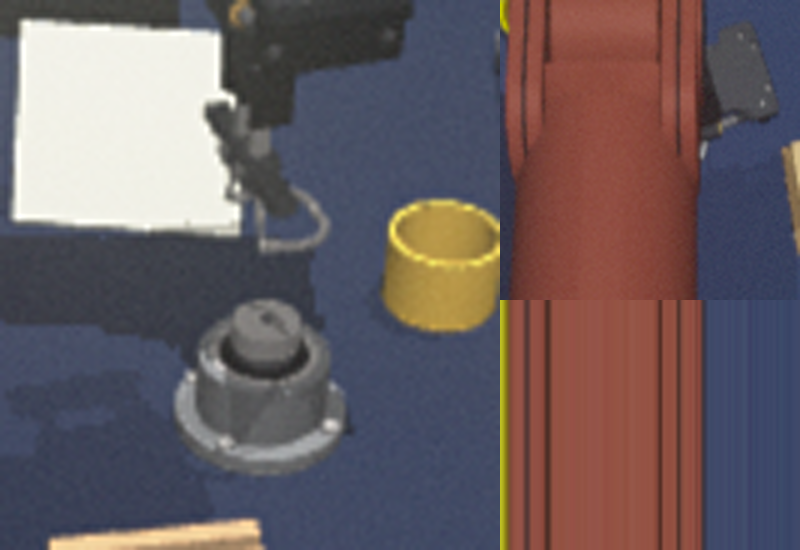

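Twelve pictures are viewed, so from here on I use numbers only. This one shows the spread ring (right extreme about crop (328,222)) above the axle top (about (267,320)). Lowering to just above the axle and measuring.

```bash
python3 -m inch '[[0.015,0.003,0.1,0,0.002,0,-1],[0.015,0.003,0.25,0,0.002,0,-1],[0.015,0.003,0.37,0,0.002,0,-1],[0.015,0.003,0.41,0,0.002,0,-1],[0.015,0.003,0.41,0,0.002,0,-1]]'
cat > m.py <<'E'
from h import *
s=capture("side");st=monitor.read_state();A=R.from_euler("xyz",st["ee_rot"])
print(st["tool_pos"],st["ee_rot"].round(4),st["force"].round(1))
yaw=st["ee_rot"][2]-np.pi/2; ax=np.array([.5937,.033])
bore=np.r_[st["tool_pos"][:2]+R.from_euler("z",st["ee_rot"][2]-1.877).apply([.0152,.0052,0])[:2],st["tool_pos"][2]-.094]
print("bore pred",bore,"axle",ax)
# predicted ring outline: half arcs turned .32 about the far joint
a=np.linspace(0,np.pi,60); pts=[]
for sg in(1,-1):
  for r in(19.,23.5):
    P=np.c_[21+r*np.cos(a),sg*r*np.sin(a)]-[42,0]
    c,q=np.cos(.32),np.sin(.32)*sg; P=P@np.array([[c,q],[-q,c]]).T if 0 else P@np.array([[c,-q],[q,c]]).T
    pts.append(P+[42-16.9,0])
P=np.vstack(pts)/1000; print("ring y width",np.ptp(P[:,1]))
W=R.from_euler("z",yaw).apply(np.c_[P,0*P[:,0]])+bore
u,v=proj(s,W); print("pred right u,v",u.max().round(1),v[u.argmax()].round(1),"pred low u,v",u[v.argmax()].round(1),v.max().round(1))
up,vp=proj(s,np.r_[ax,.074]);print("axle top pred px",up,vp)
f=s["frame"].astype(int)
x0,x1=int(u.min())-4,int(u.max())+6; y0,y1=int(v.min())-8,int(v.max())+28
np.set_printoptions(linewidth=250)
sub=f[y0:y1,x0:x1]; print(x0,y0)
g=sub.sum(2)//3; sat=sub.max(2)-sub.min(2)
for i,r in enumerate(g): print(y0+i," ".join(f"{v:3d}" if w<32 else "  ." for v,w in zip(r,sat[i])))
E
python3 m.py
```

```text
time_s: 19.92
tool_pos: [0.5785, 0.0293, 0.1796]
ee_rot: [-3.142, -0.0, 1.877]
force: [0.2, -0.5, -2.2]
grip_width: 0.0288
[0.5788275  0.02943379 0.18019557] [ 3.1408e+00 -1.0000e-04  1.8769e+00] [-0.  -0.3 -2.5]
bore pred [0.59402815 0.0346319  0.08619557] axle [0.5937 0.033 ]
ring y width 0.03377218752461576
pred right u,v 362.0 189.4 pred low u,v 349.0 194.6
axle top pred px 352.53216198139586 194.51748747267146
341 178
178  85  96 110  83  69  72  76  98 120 121 116  93  84  92   .   .   .   .  93   .   .   .  90  89   .  88  89
179  73  87 107  77  65  72  76  93 117 109 101  85  84  92  91  92   .  89  89  90   .  90  93  89   .   .   .
180  70  69  78  67  72  74  69  75  81  82  74  72  72  78  68  73  73  73  74  76   .   .   .   .  92  90   .
181  71  72  73  69  91 101  69  73  76  75  72  76  75  71  69  66  72  67  68  64  71  82   .  91   .   .   .
182  72  69  68  75  97 114  72  73  73  73  74  69  71  77  72  70  68  67  68  68  65  74  87   .   .   .  91
183  73  69  74  91 101 108  72  72  73  69  70  69  71  72  73  71  65  69  67  66  70  68  88   .  90   .   .
1
[... 3554 characters left out ...]
  83  83  92 107 129 130 115
216 150 131 113  93  90  92  90  89  92  94  94  94  91  91  90  88  90  88  88  85  87  94 108  96 112 116  96
217 155 152 155 151 108  99  90  92  92  92  92  90  92  92  91  88  87  85  87  96 105 111 116 113 117 139  91
218 152 154 149 180 119 100  90  87  88  94  90  86  88  88  90  87  98 100 112 113 121 169 170 164 132 107  83
219 127 144 120 138 119 104  88  91  90  90  96  99  95  96  98 118 165 170 171 173 171 174 162 134 109  91  77
220 101 106 103 121 130 105 106 109 111 120 166 169 173 170 169 173 180 177 179 171 159 124 111 103  93  87   .
221  98 103 103 105 108  98 116 146 160 161 173 175 172 172 174 169 164 151 131 122 114  99  92  90  84   .   .
```

```bash
sed -i 's/ if 0 else P@np.array(\[\[c,-q\],\[q,c\]\]).T//' m.py; sed -i '/^x0,x1/,$d' m.py
cat >> m.py <<'E'
f=s["frame"].astype(int)
O=R.from_euler("z",yaw).apply(np.c_[np.array([[25.1,0,0],[-16.9,0,0],[0,0,0]])/1000])+bore
print("far,tips,bore px",np.c_[proj(s,O)].round(1).tolist())
k=np.r_[0:60:10,120:180:10]; names=np.c_[u,v].round(1)
print("far-half outer/near-half outer",names[60:120:8].tolist(),names[180:240:8].tolist())
E
python3 m.py
```

```text
[0.57899974 0.02945245 0.18049205] [ 3.1402e+00 -1.0000e-04  1.8768e+00] [ 0.7 -0.  -1.5]
bore pred [0.59420056 0.03465007 0.08649205] axle [0.5937 0.033 ]
ring y width 0.060195778616369655
pred right u,v 363.9 192.0 pred low u,v 356.3 196.7
axle top pred px 352.53216198139586 194.51748747267146
far,tips,bore px [[361.2, 189.1], [347.3, 191.7], [352.9, 190.6]]
far-half outer/near-half outer [[362.1, 189.1], [361.1, 187.0], [358.8, 185.4], [355.7, 184.4], [352.2, 184.2], [349.0, 184.8], [346.6, 186.2], [345.5, 188.1]] [[361.9, 188.8], [363.6, 190.7], [363.8, 192.8], [362.6, 194.7], [360.1, 196.1], [356.7, 196.6], [353.1, 196.3], [350.0, 195.1]]
```

Run:
```python
from h import *
t=capture("top");s=capture("side")
T=cv2.imread("pics/top0.png").astype(int);S=cv2.imread("pics/side0.png").astype(int)
np.set_printoptions(linewidth=250)
print("TOP rows");print("    ",np.arange(284,324))
for r in range(155,194):print(r," ".join(f"{v:3d}" if w<40 else "  ." for v,w in zip(T[r,284:324].sum(1)//3,np.ptp(T[r,284:324],axis=1))))
print("SIDE");print("    ",np.arange(340,368))
for r in range(184,204):print(r," ".join(f"{v:3d}" for v in S[r,340:368].sum(1)//3))
```

```text
TOP rows
     [284 285 286 287 288 289 290 291 292 293 294 295 296 297 298 299 300 301 302 303 304 305 306 307 308 309 310 311 312 313 314 315 316 317 318 319 320 321 322 323]
155   .   .   .   .   .   .   .   .   .   .   .   .   .   .   .   .   .   .   .   .   .   .   .   .   .   .   .   .   .   .   .   .   .   .   .   .   .   .   .   .
156   .   .   .   .   .   .   .   .   .   .   .   .   .   .   .   .   .   .   .   .   .   .   .   .   .   .   .   .   .   .   .   .   .   .   .   .   .   .   .   .
157   .   .   .   .   .   .   .   .   .   .   .   .   .   .   .   .   .   .   .   .   .   .   .   .   .   .   .   .   .   .   .   .   .   .   .   .   .   .   .   .
158   .   .   .   .   .   .   .   .   .   .   .   .   .   .   .  92 101 112 115 115 113 107  99  91   .   .   .   .   .   .   .   .   .   .   .   .   .   .   .   .
159   .   .   .   .   .   .   .   .   .   .   .   .  96 108 122 143 146 149 149 149 149 144 143 143 127 108  99   .   .   .   .   .   .   .   .   .   .   .   .   .
160   .   .   .   .   .   .   .   .   .   .  98 118 143 149 151 160 162 163 163 162 163 163 162 161 157 
[... 7215 characters left out ...]
  81
198 157 171 196 208 119  60  79 109 115 127 144 141 145 148 147 144 144 134 115  99 103 208 200 171 160 120  84  83
199 162 168 211 179  74  45  65 107 120 121 129 128 130 130 131 129 123 121 114  83  66 152 211 191 167 128  85  81
200 162 172 209 175  72  44  53  84 119 127 128 128 130 128 133 132 125 117 114  64  50  98 216 208 168 158  92  83
201 161 169 192 201  87  50  48  58  80 107 128 129 131 131 124 125 129  96  70  51  48  90 215 204 165 166 105  83
202 143 163 168 206 137  68  45  45  58  73  81  83  87  89  81  84  81  65  52  50  64 139 212 185 164 157  93  84
203 110 159 170 193 197 139  75  51  52  57  62  69  72  66  65  64  59  50  48  63 114 199 192 168 164 144  87  83
```

Measured on the unobstructed frames, the axle is at about (0.594, 0.034). The predicted ring outline matches the side view, except that the ring sits about 1–2.5 mm short in x. I correct by +1.5 mm and descend in small steps, watching the force.

```bash
python3 -m inch '[[-0.003,0.01,0.03,0,0,0,-1],[-0.003,0.01,0.06,0,0,0,-1],[-0.003,0.01,0.06,0,0,0,-1]]'; python3 -m inch '[[0,0,0.013,0,0,0,-1],[0,0,0.026,0,0,0,-1],[0,0,0.026,0,0,0,-1]]'; python3 -m inch '[[0,0,0.013,0,0,0,-1],[0,0,0.02,0,0,0,-1]]'
```

```text
time_s: 20.5
tool_pos: [0.5799, 0.0296, 0.1704]
ee_rot: [-3.141, -0.0, 1.877]
force: [-0.1, -0.1, -2.8]
grip_width: 0.0285
time_s: 20.88
tool_pos: [0.5801, 0.0295, 0.1668]
ee_rot: [3.141, -0.0, 1.877]
force: [0.1, 0.1, -2.8]
grip_width: 0.0287
time_s: 21.12
tool_pos: [0.5801, 0.0295, 0.1639]
ee_rot: [3.141, -0.0, 1.877]
force: [-1.1, -0.7, -2.1]
grip_width: 0.0288
```

```bash
python3 -m inch '[[0,0,0.01,0,0,0,-1],[0,0,0.02,0,0,0,-1]]'; python3 -m inch '[[0,0,0.01,0,0,0,-1],[0,0,0.02,0,0,0,-1]]';python3 -m inch '[[0,0,0.01,0,0,0,-1],[0,0,0.02,0,0,0,-1]]'; python3 m.py
```

```text
time_s: 21.38
tool_pos: [0.5802, 0.0295, 0.1609]
ee_rot: [3.141, -0.0, 1.877]
force: [-0.2, 0.5, -2.3]
grip_width: 0.0282
time_s: 21.62
tool_pos: [0.5802, 0.0295, 0.1579]
ee_rot: [3.141, -0.0, 1.877]
force: [0.5, 1.0, -2.1]
grip_width: 0.0283
time_s: 21.88
tool_pos: [0.5802, 0.0295, 0.1549]
ee_rot: [3.141, -0.0, 1.877]
force: [-0.5, -0.1, -2.6]
grip_width: 0.0285
[0.58008004 0.029541   0.15468859] [ 3.1413e+00 -3.0000e-04  1.8770e+00] [-0.1 -0.3 -2.2]
bore pred [0.59528013 0.03474074 0.06068859] axle [0.5937 0.033 ]
ring y width 0.060195778616369655
pred right u,v 363.6 199.3 pred low u,v 356.1 204.0
axle top pred px 352.53216198139586 194.51748747267146
far,tips,bore px [[360.9, 196.3], [347.2, 199.0], [352.8, 197.9]]
far-half outer/near-half outer [[361.8, 196.3], [360.8, 194.3], [358.6, 192.6], [355.5, 191.6], [352.0, 191.4], [348.9, 192.1], [346.5, 193.5], [345.4, 195.4]] [[361.6, 196.0], [363.3, 198.0], [363.5, 200.1], [362.3, 202.0], [359.8, 203.4], [356.5, 204.0], [353.0, 203.7], [349.9, 202.5]]
```

No contact so far: the ring is round the axle. Continuing down to feel for the bearing face as a height reference.

```bash
python3 -m inch '[[0,0,0.01,0,0,0,-1],[0,0,0.02,0,0,0,-1]]'; python3 -m inch '[[0,0,0.007,0,0,0,-1],[0,0,0.015,0,0,0,-1]]'; python3 -m inch '[[0,0,0.007,0,0,0,-1],[0,0,0.007,0,0,0,-1]]'
```

```text
time_s: 22.18
tool_pos: [0.5802, 0.0295, 0.1519]
ee_rot: [3.141, -0.0, 1.877]
force: [0.3, 0.8, -2.7]
grip_width: 0.0287
time_s: 22.42
tool_pos: [0.5802, 0.0295, 0.1497]
ee_rot: [3.141, -0.0, 1.877]
force: [-0.0, 0.3, -2.3]
grip_width: 0.0285
time_s: 22.68
tool_pos: [0.5801, 0.0295, 0.1486]
ee_rot: [3.141, -0.0, 1.877]
force: [0.9, -0.3, -2.1]
grip_width: 0.0287
```

```bash
python3 -m inch '[[0,0,0.007,0,0,0,-1],[0,0,0.007,0,0,0,-1]]'
```

```text
time_s: 22.92
tool_pos: [0.5802, 0.0295, 0.1476]
ee_rot: [3.141, -0.0, 1.877]
force: [0.6, -0.4, -2.1]
grip_width: 0.0286
```

```bash
python3 -m inch '[[0,0,0.007,0,0,0,-1],[0,0,0.007,0,0,0,-1]]'
```

```text
time_s: 23.18
tool_pos: [0.5802, 0.0294, 0.1474]
ee_rot: [3.141, -0.001, 1.877]
force: [-3.5, -1.0, 6.2]
grip_width: 0.0283
```

Contact with the bearing face at TCP z = 0.1475 (8 N), about 2 mm from the expected height. Raising so the ring's mid-plane is about 54 mm, then verifying.

```bash
python3 -m inch '[[0,0,-0.01,0,0,0,-1],[0,0,-0.02,0,0,0,-1],[0,0,-0.02,0,0,0,-1],[0,0,-0.02,0,0,0,-1]]'; python3 m.py
python3 - <<'E'
from h import *
np.set_printoptions(linewidth=250)
s=capture("side");t=capture("top");f=s["frame"].astype(int);st=monitor.read_state()
print(st["wrist_torque"],np.abs(st["joint_vel"]).max())
print("    ",np.arange(338,370))
for r in range(186,212):print(r," ".join(f"{v:3d}" for v in f[r,338:370].sum(1)//3))
b=f[120:200,290:400]; m=((b.min(2)>150)).astype(np.uint8)
k,l,sx,c=cv2.connectedComponentsWithStats(m);print("panel blob",sx[1:][sx[1:,4]>100])
E
```

```text
time_s: 23.68
tool_pos: [0.5801, 0.0296, 0.1495]
ee_rot: [3.141, -0.0, 1.877]
force: [-0.6, -0.7, -1.8]
grip_width: 0.0288
[0.58010792 0.02955735 0.14946683] [ 3.1413e+00 -2.0000e-04  1.8771e+00] [-0.8  0.9 -2.1]
bore pred [0.59530745 0.03475871 0.05546683] axle [0.5937 0.033 ]
ring y width 0.060195778616369655
pred right u,v 363.5 200.7 pred low u,v 356.0 205.5
axle top pred px 352.53216198139586 194.51748747267146
far,tips,bore px [[360.8, 197.8], [347.1, 200.4], [352.7, 199.4]]
far-half outer/near-half outer [[361.7, 197.8], [360.7, 195.8], [358.5, 194.1], [355.4, 193.1], [351.9, 192.9], [348.8, 193.5], [346.5, 194.9], [345.4, 196.8]] [[361.5, 197.5], [363.1, 199.4], [363.4, 201.5], [362.2, 203.5], [359.7, 204.9], [356.4, 205.5], [352.9, 205.1], [349.8, 203.9]]
[ 0.04664652  0.06529766 -0.04760087] 0.002822381097882733
     [338 339 340 341 342 343 344 345 346 347 348 349 350 351 352 353 354 355 356 357 358 359 360 361 362 363 364 365 366 367 368 369]
186  71  70  66  68  80 108  79  66  73  79  96 117 120 120  86  70  67  65  67  66  66  66  66  64  62  68  89  88  88  89  87  90
[... 2696 characters left out ...]
  96 110 110 105 110 105 109 105 101  97  96  87  83  80 104 163 130  88  85
208 109  81  82  87  92  96 100  89  93  89  90  92  91  92 100 105 101 100  97  97  95  88  90  84  85  81  78 103 171 165 121  86
209 142  86  79  88  92  95  96  91  88  91  92  88  91  92  93  96  91  94  92  90  91  90  88  86  86  82  84 140 176 173 134  89
210 149  85  83  87  94  96  99  89  87  94  91  89  91  91  93  92  93  91  95  89  88  86  85  86  83  79  83 144 174 176 168  96
211 152 100  81  88  91  97  87  90  87  88  91  89  92  94  89  89  92  90  90  89  90  88  87  85  86  82  86 146 173 173 170  87
panel blob [[   0    0   43    5  215]
 [  79    0   21    9  150]
 [  12   14   42   43 1345]]
```

Ring is round the axle (front band at rows 204–205, before the dark groove) with no contact force and no motion. Handing in.

```bash
python3 -c "
from h import *
env.hand_in(); st=monitor.read_state(); print(st['time_s'],st['force'],st['tool_pos'],st['grip_width'])"
```

```text
the job is handed in; nothing more can be done
the job is handed in; nothing more can be done
```

The job was handed in at about 24 s of robot time. I don't know the verdict, because handing in reports none.

**What I did**
- I took the white panel from its rack and left it leaning on the bracket. The tilt is about 0.39 rad, with the foot about 37 mm in front of the face.
- I lifted the pliers, squeezed them and brought the spread ring down over the axle. No contact showed until the ring touched the bearing face (about 8 N). I then raised it about 2 mm, so it hangs free and is still gripped.

**Last checks**
- **Force:** the tool reads about -2 N vertically, the same as when the pliers hung free, so the ring is not pressing on anything. Joint speeds are near zero.
- **Upright:** the tool is vertical within 0.001 rad. I did not measure the pliers' own tilt.
- **Panel:** a white patch is still where the panel leans. I did not re-measure it after releasing the panel.

**Checks that disagreed**
- **Ring height:** 53.6 mm going by the touch on the bearing, 55.5 mm going by the grip height. Both are inside the allowed 51.6 to 57 mm.
- **Ring x position:** the two cameras differed by about 2.5 mm relative to the axle, so I moved 1.5 mm as a compromise.
- **Squeeze:** the gripper opening reads 28.5 mm where 32 mm was expected at the stop. I had no direct reading of the lever angle; the ring looked fully spread.
- **Pictures:** I viewed 12, the most allowed but more than the 8 planned, so the last checks were on numbers only.

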